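# Shut the shelf gate and slide the cobalt pane into the corner

### The arm

A 6-joint arm with a two-finger parallel gripper is mounted at the origin on the work surface. World frame = base frame: x ahead of the robot, y to its left, z up, the work surface at z = 0. Lengths are in m, angles in rad, forces in N, time in s.
With the tool pointing down it reaches from about 0.225 to 0.875 m from the base axis. Payload 3.4 kg.
Tool frame: the origin (TCP) lies on the centre line of the jaws, within the pads' length; the fingertips stand 17 mm ahead of it and the grasp point (between the pads) lies 2 mm behind it (nose_length is the distance from the TCP to the fingertips, in m); z points along the fingers, y is the line along which they close (so a half turn about z gives the same grasp; the last joint's range is limited). The gripper opens to 85 mm and grips with 20 to 120 N. Pads are 22 mm wide; open, the fingers measure 114 mm over their backs; the gripper's body (76 mm by 85 mm) begins 54 mm behind the grasp point. The pads swing forward as they close: fully open they stand 13 mm farther back than shut.
Start: joints at [1.115, 0.276, 1.505, -0, 1.361, -0.121], TCP at [0.189, 0.543, 0.248] pointing down, gripper open.
Joint ranges: [-2.89, 2.89], [-0.75, 2.08], [0.22, 2.7], [-1.18, 4.32], [0.11, 2.71], [-2.7, 2.7]. Speed limits (rad/s): [2.57, 2.57, 3.14, 3.14, 3.14, 3.14].

### API

Orientations are given as a unit quaternion [w, x, y, z].
In Python, from rig import get_state, get_image, sign_off, find_in, place_of, nose_length gives the robot as it stands.
- The arm moves only by the tool apply_moves, never from a script. Its argument "deltas" is one flat list of numbers, 5 for each row, row after row: the finger opening in mm, from 0 to 85.4, then the shift along the tool's x, y, z in mm, then the turn about the tool's z in degrees. A call has 1 to 12 rows; each row is the pose to reach, as a shift and turn from the pose commanded when the call began, along the tool's axes at that moment; what a row does not reach only later rows make up. A row lasts 1/12 s, in which the tool goes at most 41.7 mm and 7.16 degrees, less where a joint would pass 70% of its speed; a pose out of reach is approached as far as the arm can. A call with a gripper value outside its range is refused whole. The fingers move at their own pace and stop on an object; "squeeze" is the grip in N (left out, the last holds). Time passes only in rows, so rows that repeat a pose let the fingers close. It gives the time, the measured TCP pose, the force, the opening and the grip force at its end, in the units of the state.
- get_state(): the state, without advancing time (a new reading comes with each control period).
- get_image(name): name is "scene" or "top" or "wrist"; returns a dict with "frame" (420x560x3 uint8, red, green, blue), "K" (3x3 intrinsics, pixels), "position" and "orientation" of the camera in the world. Camera axes: x right, y down, z forward; pixel columns grow to the right and rows downward; lengths in m; the calibration is good to about 2 mm. A picture is of the moment at which its call begins. There is no depth.
- sign_off(): hands the job in; it is judged then, once.
Trained networks look in a picture, given as the dict that the camera call returned (one of the last four; its "shot" number tells which), for a name from the list of things; names that differ only in an ending like _2 or _b are one class to them, and where a whole thing is asked for, a point or a joint stands for the part that bears it (a point fixed in the world has none). Each returns a list of dicts, best first, with "score" (0 to 1); they miss things now and then, are a little off and sometimes report something else, mostly with a low value. They report only what shows in the picture. A call takes as long as a camera call. They do not tell look-alikes from the thing itself.
- find_in(query, picture): "point" ([column, row] in pixels, amid what is visible of it).
- place_of(query, picture): "point" ([column, row] in pixels: a listed point, or the origin of a listed thing).
The state is a dict: "clock": time; "qpos": joint angles; "qd": joint speeds; "effort": joint torques, N m; "position": TCP position; "ee_rot": TCP orientation; "contact_force": force on the tool from outside, world axes, zero at the start; "moment": the same for the moment, N m; "width": finger opening in m; "gripper_force": force on a finger pad.
Only numpy, scipy, OpenCV 4.12 (cv2) and the standard library are available. Lean on these libraries where they do the work, as an engineer would, in place of code of your own. Each camera call takes 0.05 s, during which the arm holds its last target. There are 200 camera calls.

### The job

Push the little iron gate shut with your fingertips until its latch drops, then slide the brass-framed cobalt pane over the tiles into the corner, one long side flat against the blue back ledge and one short end flat against the shut gate. Push only: do not lift the pane, and leave the brass chimney, the two copper feet and the scribe as they are. Finish with your hand off everything.

Things in the scene. Friction and masses are not known exactly. Their poses are not given: they have to be found in the camera images.
- shelf: Fixed tiled shelf, slab 290 mm deep (its x, -155 to +135) and 750 mm long (its y, -400 to +350), its tiled top 40 mm above the bench. Origin at bench level; x towards the back, away from the robot, y along the shelf to the gate end, z up. May stand slightly yawed. Blue back ledge 24 mm high, front face at x = +115. Latch post 105 mm tall at x -138, y +334; hinge post 117 mm tall at x +122, y +304.
- corner (a point): Inside corner on the tiled top where the front face of the blue back ledge (x = +115 mm in the shelf's frame) meets the inner face of the shut gate (y = +300 mm). Its axes are the shelf's: the ledge lies on its +x side, the gate on its +y side. The pane belongs on its -x, -y side.
- gate_hinge (a point): Foot of the gate's upright hinge axis, on the tiled top at the back of the gate end. Turns with the gate: its -x axis points along the gate to the free end, which when shut lies towards the robot.
- gate (a joint): Swing of the low black iron gate in rad: 0 = shut on its stop, positive = swung in over the tiles, free end to the shelf's -y. 225 mm long from the hinge axis, 96 mm high, bars 8 mm thick, centred on the hinge axis line: bottom rail 5 to 17 mm, top rail 70 to 80 mm above the tiles, thin uprights between. Stays where left until latched; about 1 N on its inner face swings it.
- gate_mid (a point): Middle height of the gate's top rail on the inner face (the side that faces the shelf), 150 mm from the hinge axis and 75 mm above the tiles: a good place to push. Its -y axis points out of that inner face, its x axis along the gate towards the hinge.
- latch (a joint): Lift of the iron drop latch arm in rad: 0 = down by its own weight, positive = nose raised. As the gate is pushed shut, a pin 60 mm above the tiles that sticks out 28 mm beyond the gate's free end lifts the arm by itself; the arm drops over the pin as the gate reaches its stop, and keeps it shut. It need not be touched.
- latch_tip (a point): Nose of the latch arm, which reaches 67 mm from the latch post towards the shelf's -y, about 76 mm above the tiles.
- pane: Flat rectangular pane of cobalt blue glass in a brass frame, lying on the tiles. 95 mm (its x) by 130 mm (its y) by 10 mm thick, frame bars 8 mm wide; about 0.3 kg, smooth, slides easily (friction about 0.3). Origin at the centre of its underside. It can lie skewed up to about 25 degrees to the shelf.
- chimney: Brass lantern chimney standing upright, hollow, 68 mm wide at the foot, 98 mm tall. Origin at the centre of its underside. Leave alone.
- foot_a: Turned copper lantern foot, 36 mm wide, 29 mm tall, standing. Origin at the centre of its underside. Leave alone.
- foot_b: Second copper lantern foot, the same. Leave alone.
- scribe: Scribe lying on the tiles, bone handle 85 mm long towards its -x, steel point towards its +x, 148 mm overall, 10 mm high. Leave alone.
Not all that is in view belongs to the job. What is meant by the pane is not green or pink, and is the larger of those in its own colour.

How it is judged:
By the outcome, as a careful person would: the job done as asked, in the order asked, and still so for the second after the job is handed in, with the robot touching nothing.
It also fails if it takes over 67 s, if anything falls off the work surface, if the arm or the gripper's body presses on something with over 40 N, if the wrist force passes 120 N, or if a joint passes its speed limit or range.

## Working session

There is one attempt and no reset: what is moved stays moved. The work goes in short steps, Python scripts to look and compute and a tool call to move; the robot and the scene stay as the last step left them, time stands still between calls to the robot, and variables do not carry over. Pictures are saved under pics/ and viewed, at most 12 in all, crops included, and the job is handed in when it is done.

Besides the shell and the picture viewer there is one more tool, called after ">>>" as name(argument=value, ...), one argument or row to a line, values as JSON. apply_moves: Moves the arm, as the interface text tells. Its arguments: {"type":"object","properties":{"deltas":{"type":"array"},"squeeze":{"type":"number"}},"required":["deltas"]}

```bash
mkdir -p pics
cat > h.py <<'E'
import numpy as np, cv2
from rig import *
from scipy.spatial.transform import Rotation as R
def rot(q): return R.from_quat([q[1],q[2],q[3],q[0]]).as_matrix()
def unproj(im,px,z):
    d=rot(im["orientation"])@np.linalg.solve(np.array(im["K"]),[px[0],px[1],1]); p=np.array(im["position"])
    return p+d*(z-p[2])/d[2]
def proj(im,P):
    c=rot(im["orientation"]).T@(np.asarray(P)-np.array(im["position"])); u=np.array(im["K"])@c; return u[:2]/u[2]
def save(im,n): cv2.imwrite(f"pics/{n}.png",cv2.cvtColor(im["frame"],cv2.COLOR_RGB2BGR))
E
python3 - <<'E'
from h import *
s=get_state(); print(s["clock"],s["position"],s["ee_rot"],s["width"],nose_length)
for n in ["top","scene"]:
    im=get_image(n); save(im,n+"0"); print(n,np.round(im["position"],3))
    for q,z in [("corner",.04),("gate_hinge",.04),("gate_mid",.115),("latch_tip",.116),("pane",.04),("chimney",.04),("foot_a",.04),("scribe",.04)]:
        for r in place_of(q,im)[:3]: print(q,np.round(r["point"],1),round(r["score"],2),np.round(unproj(im,r["point"],z),3))
E
```

```text
0.0 [0.18872522 0.5426254  0.24742103] [-2.57084995e-04  1.66634497e-01  9.86018309e-01 -8.79514836e-04] 0.0852544629932231 0.017
top [ 0.294 -0.089  1.451]
corner [177. 173.] 0.72 [0.629 0.224 0.04 ]
gate_hinge [171.8 170.1] 0.82 [0.638 0.239 0.04 ]
gate_mid [191.4 214.7] 0.58 [0.499 0.166 0.115]
latch_tip [302.7 224.2] 0.66 [ 0.472 -0.125  0.116]
latch_tip [181.3 254.7] 0.57 [0.395 0.189 0.116]
pane [325.  127.9] 0.96 [ 0.757 -0.193  0.04 ]
pane [263.9 128.1] 0.88 [ 0.758 -0.02   0.04 ]
pane [301.4 224.4] 0.74 [ 0.482 -0.123  0.04 ]
chimney [410.2 204.2] 0.82 [ 0.536 -0.424  0.04 ]
chimney [384.4 220.7] 0.49 [ 0.49  -0.351  0.04 ]
chimney [283.3 213.9] 0.46 [ 0.511 -0.074  0.04 ]
foot_a [385.7 220. ] 0.73 [ 0.492 -0.355  0.04 ]
foot_a [370.3 192.2] 0.62 [ 0.57  -0.315  0.04 ]
scribe [380.4 253.6] 0.75 [ 0.4   -0.337  0.04 ]
scene [ 1.166 -0.449  0.671]
corner [427.3 215. ] 0.83 [0.632 0.223 0.04 ]
corner [270.5 222.4] 0.73 [ 0.478 -0.123  0.04 ]
gate_hinge [431.1 216.1] 0.96 [0.64  0.228 0.04 ]
gate_mid [380.9 167.3] 0.65 [0.497 0.176 0.115]
latch_tip [360.1 145.2] 0.5 [0.383 0.195 0.116]
pane [269.7 221.6] 0.96 [ 0.475 -0.124  0.04 ]
pane [299.6 334.9] 0.71 [ 0.782 -0.217  0.04 ]
pane [384.  305.7] 0.7 [ 0.801 -0.044  0.04 ]
chimney [154.  284.4] 0.56 [ 0.542 -0.414  0.04 ]
foot_a [171.1 259.6] 0.83 [ 0.49  -0.365  0.04 ]
foot_a [203.5 277.5] 0.74 [ 0.571 -0.321  0.04 ]
scribe [170.7 232.5] 0.59 [ 0.403 -0.341  0.04 ]
```

View pics/top0.png

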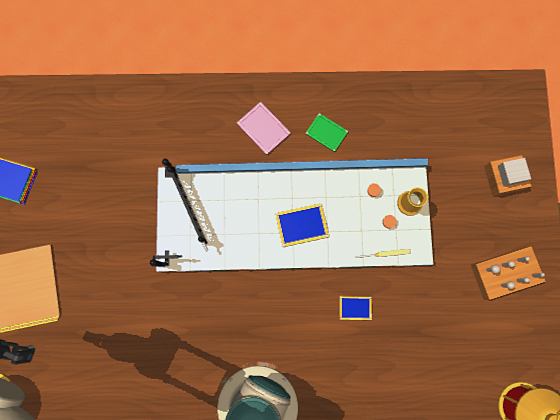

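View pics/scene0.png

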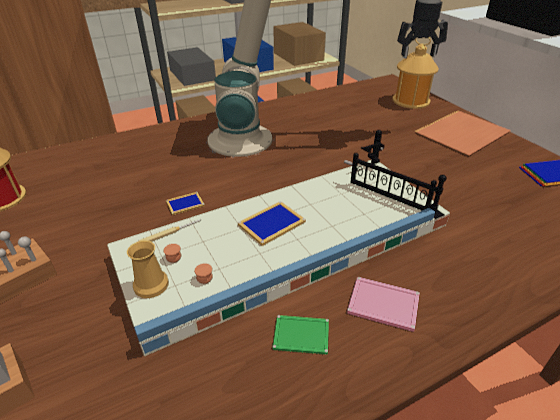

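Top view: the gate (hinge post at about (167,162), free end at about (203,240)) is swung in over the tiles. The blue pane lies on the tiles at about (302,225). The smaller blue pane at (356,308) is a decoy, and the feet and chimney stand at (375–412, 190–222). Next I measure the shelf yaw, the pane and the gate.

```bash
cat > m.py <<'E'
from h import *
from scipy.optimize import least_squares
def mask(im,lo,hi):
    return cv2.inRange(cv2.cvtColor(im["frame"],cv2.COLOR_RGB2HSV),lo,hi)
def pane_rect(im,z=.05,near=None):
    m=cv2.morphologyEx(mask(im,(112,150,60),(130,255,255)),cv2.MORPH_OPEN,np.ones((3,3)))
    out=[]
    for c in cv2.findContours(m,0,1)[0]:
        if cv2.contourArea(c)<200: continue
        w=np.array([unproj(im,p[0],z)[:2] for p in c])
        (cx,cy),(a,b),th=cv2.minAreaRect((w*1000).astype(np.float32))
        if a<b: th+=90
        out.append((round(cx,1),round(cy,1),round(max(a,b),1),round(min(a,b),1),round((th+90)%180-90,2)))
    return out   # centre mm, sizes, direction of the long side (deg from world x)
E
python3 - <<'E'
from m import *
im=get_image("top")
print("pane",pane_rect(im))
m=mask(im,(98,60,80),(111,200,255)); m[:150]=0;m[182:]=0
ys,xs=np.nonzero(m); print("ledge px",len(xs),xs.min(),xs.max())
lo=[];fr=[]
for c in range(215,420):
    r=np.nonzero(m[:,c])[0]
    if len(r)>2: fr.append(unproj(im,(c,r.max()+.5),.064)[:2]); lo.append(unproj(im,(c,r.min()-.5),.064)[:2])
for n,a in (("front",fr),("back",lo)):
    a=np.array(a); k=np.polyfit(a[:,1],a[:,0],1); print(n,"x=%.4f+%.4f*y"%(k[1],k[0]), "std",np.std(a[:,0]-np.polyval(k,a[:,1])))
w=mask(im,(0,0,150),(179,60,255))
fe=[];le=[];re=[]
for c in range(215,420):
    r=np.nonzero(w[235:300,c])[0]
    if len(r): fe.append(unproj(im,(c,235+r.max()+.5),.04)[:2])
for rr in range(185,245):
    r=np.nonzero(w[rr,140:450])[0]+140
    le.append(unproj(im,(r.min()-.5,rr),.04)[:2]); re.append(unproj(im,(r.max()+.5,rr),.04)[:2])
a=np.array(fe);k=np.polyfit(a[:,1],a[:,0],1);print("slab front",k[::-1],np.std(a[:,0]-np.polyval(k,a[:,1])))
for n,a in (("left",le),("right",re)):
    a=np.array(a);k=np.polyfit(a[:,0],a[:,1],1);print(n,"y=",k[::-1],np.std(a[:,1]-np.polyval(k,a[:,0])))
E
```

```text
pane [(257.2, -262.6, 69.6, 47.4, 87.31), (480.5, -123.1, 111.2, 76.6, -77.98), (611.1, 691.6, 95.6, 93.3, -17.05)]
ledge px 1722 26 427
front x=0.6315+-0.0193*y std 0.0007935700336002675
back x=0.6509+-0.0195*y std 0.000794162196471461
slab front [ 0.36072571 -0.0079002 ] 0.014264880527803163
left y= [0.26228226 0.02990986] 0.0006694280512218293
right y= [-0.54387645  0.15069784] 0.013727257925346322
```

```bash
cat >> h.py <<'E'
PSI=1.15
def go(x,y,z,ang=90+PSI):   # world target in m, world direction of tool y in degrees
    s=get_state(); T=rot(s["ee_rot"]); d=T.T@(np.array([x,y,z])-s["position"])*1000
    cur=np.degrees(np.arctan2(T[1,1],T[0,1])); t=(cur-ang+90)%180-90
    print("shift",np.round(d,1),"turn",round(t,1),"toolx",np.round(T[:,0],3),"tooly",np.round(T[:,1],3),"pos",np.round(s["position"],4),"F",np.round(s["contact_force"],1),"t",round(s["clock"],2),"w",round(s["width"],3))
E
python3 -c "
from h import *
go(.5175,.120,.20);go(.5175,.120,.115)"
```

```text
shift [-449.3 -291.7   48.3] turn -20.3 toolx [-0.944  0.329 -0.   ] tooly [0.329 0.944 0.   ] pos [0.1889 0.5431 0.2483] F [-0.6 -0.2  0.7] t 0.95 w 0.085
shift [-449.3 -291.7  133.3] turn -20.3 toolx [-0.944  0.329 -0.   ] tooly [0.329 0.944 0.   ] pos [0.1889 0.5431 0.2483] F [-0.6 -0.2  0.7] t 0.95 w 0.085
```

>>> apply_moves(
  deltas=[0,-35,-22,0,-5,0,-70,-45,0,-10,0,-105,-68,0,-15,0,-140,-91,0,-20.3,0,-175,-114,0,-20.3,0,-210,-136,0,-20.3,0,-245,-159,0,-20.3,0,-280,-182,0,-20.3,0,-315,-205,0,-20.3,0,-350,-227,0,-20.3,0,-385,-250,0,-20.3,0,-420,-272,0,-20.3],
  squeeze=20,
)

```text
clock: 1.95
position: [0.4966, 0.1468, 0.2486]
ee_rot: [0.0, -0.01, 1.0, 0.0]
contact_force: [0.4, 0.6, 0.3]
width: 0.0001
gripper_force: 0.0
```

```bash
python3 -c "
from h import *
go(.5175,.120,.115)"
```

```text
shift [-20.3 -27.3 133.6] turn -0.1 toolx [-1.    -0.019 -0.001] tooly [-0.019  1.     0.   ] pos [0.4966 0.1468 0.2486] F [0.4 0.6 0.3] t 1.95 w 0.0
```

>>> apply_moves(
  deltas=[0,-20,-30,0,0,0,-20,-30,40,0,0,-20,-30,80,0,0,-20,-30,115,0,0,-20,-30,134,0,0,-20,-30,134,0],
)

```text
clock: 2.45
position: [0.5129, 0.1186, 0.1099]
ee_rot: [-0.005, -0.009, 1.0, -0.0]
contact_force: [-0.3, 1.1, 0.2]
width: 0.0003
gripper_force: 0.0
```

```bash
python3 -c "
from h import *
go(.4845,.212,.115)
im=get_image('top'); save(im,'top1'); w=get_image('wrist'); save(w,'wrist1')
cv2.imwrite('pics/c1.png',np.hstack([cv2.resize(im['frame'][140:290,140:340],(560,420)),w['frame']])[:,:,::-1][:, :1120].copy())
a=cv2.imread('pics/c1.png'); cv2.imwrite('pics/c1.png',cv2.resize(a,(800,300)))
print(place_of('gate_mid',im)[:1],place_of('latch_tip',im)[:2])"
```

```text
shift [26.7 94.  -4.9] turn -0.1 toolx [-1.    -0.019  0.01 ] tooly [-0.019  1.    -0.001] pos [0.5129 0.1186 0.1099] F [-0.3  1.1  0.2] t 2.45 w 0.0
[{'point': [194.6, 214.8], 'score': 0.51}] [{'point': [282.8, 212.6], 'score': 0.65}]
```

View pics/c1.png

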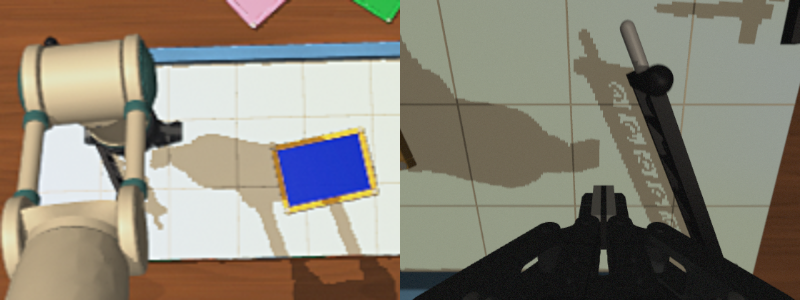

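The closed fingers stand on the gate's inner side, about 30–40 mm clear of it. Now I push the gate shut.

>>> apply_moves(
  deltas=[0,8,15,0,0,0,12,27,0,0,0,15,36,0,0,0,17,44,0,0,0,19,52,0,0,0,21,59,0,0,0,23,66,0,0,0,24,72,0,0,0,25,78,0,0,0,26,83,0,0,0,26,87,0,0,0,27,91,0,0],
)

```text
clock: 3.65
position: [0.4879, 0.2099, 0.1143]
ee_rot: [0.0, -0.01, 1.0, -0.0]
contact_force: [0.6, -0.3, -0.2]
width: -0.0003
gripper_force: 0.3
```

```bash
python3 -c "
from h import *
go(.4845,.212,.115)"
```

```text
shift [ 3.3  2.2 -0.7] turn -0.0 toolx [-1.    -0.019 -0.   ] tooly [-0.019  1.    -0.   ] pos [0.4879 0.2099 0.1143] F [ 0.6 -0.3 -0.2] t 3.65 w -0.0
```

>>> apply_moves(
  deltas=[0,0,2,0,0,0,0,4,0,0,0,0,6,0,0,0,0,7,0,0,0,0,8,0,0,0,0,8,0,0],
)

```text
clock: 4.15
position: [0.4873, 0.2135, 0.1143]
ee_rot: [-0.0, -0.011, 1.0, -0.004]
contact_force: [0.2, -12.7, 2.6]
width: -0.0004
gripper_force: 6.6
```

```bash
python3 -c "
from h import *
go(.4845,.212,.115)
w=get_image('wrist'); save(w,'wrist2')"
```

```text
shift [ 2.8 -1.4 -0.7] turn 0.1 toolx [-1.    -0.022  0.001] tooly [-0.022  1.    -0.008] pos [0.4873 0.2135 0.1143] F [  0.2 -12.7   2.6] t 4.15 w -0.0
```

View pics/wrist2.png

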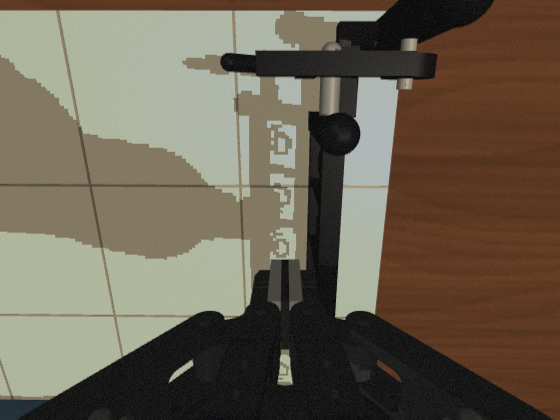

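>>> apply_moves(
  deltas=[0,0,-20,0,0,0,0,-45,0,0,0,10,-75,-20,0,0,20,-110,-40,0,20,40,-145,-40,0,40,60,-180,-40,0,60,80,-215,-40,0,85,90,-250,-40,0,85,96,-285,-40,0,85,96,-320,-40,0,85,96,-345,-40,0,85,96,-349,-40,0],
)

```text
clock: 5.2
position: [0.3992, -0.137, 0.1547]
ee_rot: [0.001, -0.008, 1.0, -0.001]
contact_force: [-0.5, -0.6, 0.8]
width: 0.0852
gripper_force: 0.0
```

```bash
python3 -c "
from m import *
go(.393,-.128,.062)
im=get_image('top'); s=get_image('scene'); save(s,'scene2'); print(pane_rect(s),pane_rect(im))
cv2.imwrite('pics/c2.png',np.hstack([cv2.resize(im['frame'][140:290,140:340],(400,300)),cv2.resize(s['frame'][110:230,310:470],(400,300))])[:,:,::-1])
print(nose_length)
for q in ('gate_mid','latch_tip'): print(q,place_of(q,im)[:2],place_of(q,s)[:2])"
```

```text
shift [ 6.3  9.3 92.7] turn -0.3 toolx [-1.    -0.015 -0.002] tooly [-0.015  1.    -0.002] pos [ 0.3992 -0.137   0.1547] F [-0.5 -0.6  0.8] t 5.2 w 0.085
[(484.5, -124.0, 109.5, 73.9, -77.93), (318.6, -281.1, 67.5, 43.1, -90.0), (655.8, 656.9, 110.8, 95.6, 72.77)] [(256.9, -262.6, 68.9, 48.8, 88.1), (611.1, 691.6, 95.6, 93.3, -17.05)]
0.017
gate_mid [{'point': [173.9, 221.3], 'score': 0.63}, {'point': [185.4, 256.4], 'score': 0.29}] [{'point': [398.4, 159.1], 'score': 0.69}]
latch_tip [{'point': [181.5, 254.3], 'score': 0.65}] [{'point': [362.0, 145.6], 'score': 0.56}, {'point': [172.9, 259.8], 'score': 0.37}]
```

View pics/c2.png

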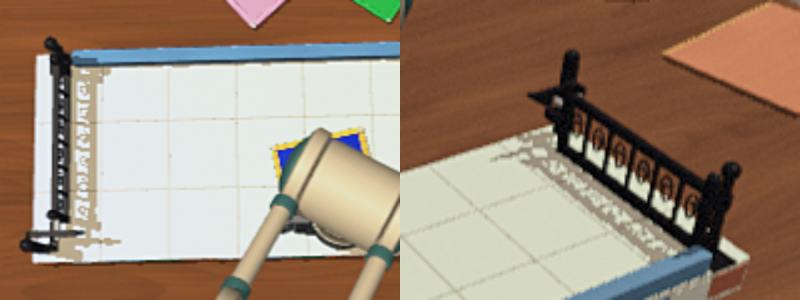

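The gate stands shut with the latch arm level over the pin. Next I lower the open hand in front of the pane.

>>> apply_moves(
  deltas=[85,6,9,30,0,85,6,9,60,0,85,6,9,80,0,85,6,9,90,0,85,6,9,93,0,85,6,9,95,0,85,6,9,95,0],
)

```text
clock: 6.08
position: [0.3925, -0.1238, 0.0595]
ee_rot: [0.0, -0.01, 1.0, 0.0]
contact_force: [-0.9, -0.0, -0.4]
width: 0.0854
gripper_force: 0.0
```

```bash
python3 -c "
from m import *
go(.393,-.128,.062)
im=get_image('wrist');save(im,'wrist3')"
```

```text
shift [-0.4 -4.2 -2.5] turn 0.0 toolx [-1.    -0.021 -0.   ] tooly [-0.021  1.     0.   ] pos [ 0.3925 -0.1238  0.0595] F [-0.9 -0.  -0.4] t 6.08 w 0.085
```

View pics/wrist3.png

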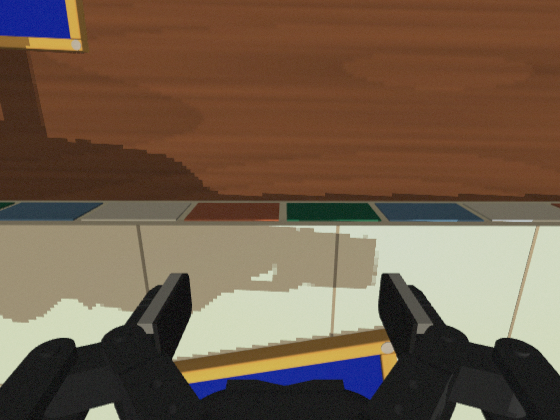

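>>> apply_moves(
  deltas=[85,0,0,2,0,85,0,0,4,0,85,0,0,4,0],
)

```text
clock: 6.38
position: [0.3923, -0.1243, 0.0555]
ee_rot: [0.0, -0.01, 1.0, -0.0]
contact_force: [0.4, 0.3, 0.2]
width: 0.085
gripper_force: 0.0
```

>>> apply_moves(
  deltas=[85,0,0,2,0,85,0,0,4,0,85,0,0,5,0,85,0,0,6,0,85,0,0,6,0],
)

```text
clock: 6.8
position: [0.392, -0.1243, 0.0491]
ee_rot: [-0.0, -0.01, 1.0, 0.0]
contact_force: [-0.1, 0.7, -0.5]
width: 0.0849
gripper_force: 0.0
```

>>> apply_moves(
  deltas=[85,0,0,2,0,85,0,0,3,0,85,0,0,3,0],
)

```text
clock: 7.05
position: [0.3919, -0.1242, 0.046]
ee_rot: [-0.0, -0.01, 1.0, 0.0]
contact_force: [-0.7, -0.9, 0.4]
width: 0.085
gripper_force: 0.0
```

>>> apply_moves(
  deltas=[85,0,0,1,0,85,0,0,2,0,85,0,0,2.5,0,85,0,0,2.5,0],
)

```text
clock: 7.38
position: [0.3921, -0.1243, 0.044]
ee_rot: [0.0, -0.01, 1.0, 0.0]
contact_force: [-0.6, 0.2, 3.6]
width: 0.0848
gripper_force: 1.7
```

Touchdown gives the open tip height: the tips are 4 mm ahead of the TCP. I raise 1.5–2 mm and push the pane towards the ledge.

>>> apply_moves(
  deltas=[85,-3,-2,-2,0,85,-9,-4,-2,0,85,-15,-4,-2,0,85,-22,-4,-2,0,85,-30,-4,-2,0,85,-38,-4,-2,0,85,-46,-4,-2,0,85,-54,-4,-2,0,85,-62,-4,-2,0,85,-70,-4,-2,0,85,-78,-4,-2,0,85,-86,-4,-2,0],
)

```text
clock: 8.38
position: [0.479, -0.1266, 0.0457]
ee_rot: [0.0, -0.01, 1.0, 0.0]
contact_force: [-0.7, 0.6, -0.1]
width: 0.0849
gripper_force: 0.6
```

>>> apply_moves(
  deltas=[85,-8,0,0,0,85,-15,0,0,0,85,-22,0,0,0,85,-28,0,0,0,85,-33,0,0,0,85,-37,0,0,0,85,-40,0,0,0,85,-40,0,0,0],
)

```text
clock: 9.05
position: [0.5191, -0.1259, 0.0459]
ee_rot: [0.001, -0.01, 1.0, -0.0]
contact_force: [-0.2, -1.0, 0.9]
width: 0.0854
gripper_force: 0.0
```

```bash
python3 -c "
from m import *
go(.528,-.124,.0455)
print(pane_rect(get_image('scene')))
im=get_image('top')
print(pane_rect(im))
"
```

```text
shift [-9.   1.8  0.4] turn -0.0 toolx [-1.    -0.019 -0.001] tooly [-0.019  1.    -0.   ] pos [ 0.5191 -0.1259  0.0459] F [-0.2 -1.   0.9] t 9.05 w 0.085
[(579.5, -131.4, 110.5, 73.9, -88.81), (318.6, -280.4, 68.8, 43.1, 89.86), (655.8, 656.9, 110.8, 95.5, 72.79)]
[(256.8, -262.8, 68.9, 49.5, 88.6), (611.1, 691.6, 95.6, 93.3, -17.05)]
```

>>> apply_moves(
  deltas=[85,-4,0,0,0,85,-7,0,0,0,85,-10,0,0,0,85,-12,0,0,0,85,-13,0,0,0,85,-13,0,0,0],
)

```text
clock: 9.65
position: [0.531, -0.1255, 0.0457]
ee_rot: [-0.0, -0.01, 1.0, 0.0]
contact_force: [-3.1, -0.3, 0.9]
width: 0.0855
gripper_force: 1.2
```

>>> apply_moves(
  deltas=[85,-1,0,0,0,85,-2,0,0,0,85,-2.5,0,0,0,85,-2.5,0,0,0],
)

```text
clock: 9.98
position: [0.531, -0.1254, 0.0455]
ee_rot: [-0.003, -0.01, 1.0, 0.0]
contact_force: [-7.1, -1.2, 4.7]
width: 0.085
gripper_force: 3.7
```

```bash
python3 -c "
from m import *
print(np.round(get_state()['qpos'],2))
go(.5875,-.225,.105,1.15)"
```

```text
[-0.36  0.43  1.85 -0.    0.88 -1.95]
shift [ -54.2 -100.7  -59.8] turn 90.0 toolx [-1.    -0.02   0.005] tooly [-0.02   1.     0.001] pos [ 0.531  -0.1254  0.0455] F [-7.1 -1.2  4.7] t 9.98 w 0.085
```

>>> apply_moves(
  deltas=[85,12,0,0,0,85,25,0,0,0,85,25,0,-30,0,85,25,0,-60,0],
)

```text
clock: 10.32
position: [0.5074, -0.1255, 0.105]
ee_rot: [-0.001, -0.009, 1.0, 0.001]
contact_force: [0.8, -0.1, 0.5]
width: 0.0848
gripper_force: 0.0
```

>>> apply_moves(
  deltas=[75,-5,-10,0,7,65,-10,-20,0,14,55,-18,-30,0,21,50,-26,-40,0,28,50,-34,-50,0,35,50,-42,-60,0,42,50,-50,-70,0,49,50,-58,-80,0,56,50,-66,-90,0,63,50,-74,-101,0,70,50,-79,-101,0,77,50,-79,-101,0,84],
)

```text
clock: 11.32
position: [0.5921, -0.2267, 0.1059]
ee_rot: [0.002, 0.664, 0.747, 0.001]
contact_force: [0.0, 0.4, -0.2]
width: 0.05
gripper_force: 0.0
```

>>> apply_moves(
  deltas=[50,0,0,0,6,50,0,0,10,6,50,0,0,20,6,50,0,0,30,6,50,0,0,40,6,50,0,0,40,6],
)

```text
clock: 11.82
position: [0.5879, -0.2245, 0.0626]
ee_rot: [-0.003, 0.7, 0.714, -0.001]
contact_force: [-0.4, -0.3, -0.1]
width: 0.0498
gripper_force: 0.0
```

```bash
python3 -c "
from m import *
go(.5875,-.225,.06,1.15)
im=get_image('wrist');save(im,'wrist4')
print(pane_rect(get_image('scene')))"
```

```text
shift [-0.5 -0.4  2.6] turn 0.0 toolx [-0.02   1.     0.003] tooly [ 1.     0.02  -0.005] pos [ 0.5879 -0.2245  0.0626] F [-0.4 -0.3 -0.1] t 11.82 w 0.05
[(590.2, -131.1, 110.5, 71.9, -89.06), (318.4, -280.4, 68.8, 42.7, 89.87), (655.8, 656.9, 110.8, 95.5, 72.79)]
```

View pics/wrist4.png

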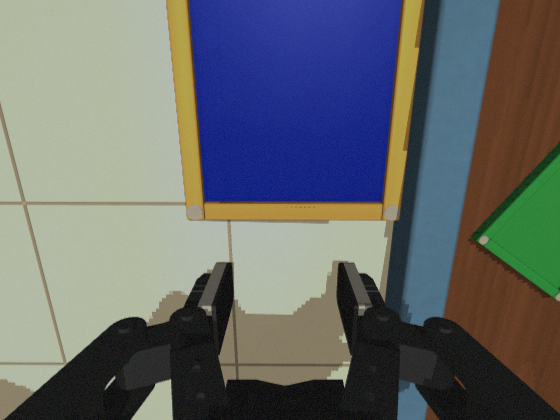

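The hand stands behind the pane's short end, with both fingers between the tile line and the ledge. I check the gap to the ledge in the wrist picture.

```bash
cat >> m.py <<'E'
def edges(im,z_p=.05):
    """wrist view, image up = world +y: pane outer right edge (z .05) and ledge front top edge (z .064), per row"""
    h=cv2.cvtColor(im["frame"],cv2.COLOR_RGB2HSV)
    gold=cv2.inRange(h,(12,110,60),(30,255,255)); led=cv2.inRange(h,(98,60,80),(111,200,255))
    A=[];B=[]
    for r in range(5,200,5):
        g=np.nonzero(gold[r,:470])[0]; b=np.nonzero(led[r,300:])[0]
        if len(g): A.append(unproj(im,(g.max()+.5,r),z_p)[:2])
        if len(b): B.append(unproj(im,(300+b.min()-.5,r),.064)[:2])
    for n,a in (("pane edge",A),("ledge",B)):
        a=np.array(a); k=np.polyfit(a[:,1],a[:,0],1); print(n,len(a),"x=%.4f+%.4f*y"%(k[1],k[0]),"res %.4f"%np.std(a[:,0]-np.polyval(k,a[:,1])),"x at y0: %.4f, y1: %.4f"%(np.polyval(k,a[0,1]),np.polyval(k,a[-1,1])),"y0,y1",np.round(a[[0,-1],1],3))
E
python3 -c "
from m import *
im=get_image('wrist'); edges(im); print(pane_rect(im)); print(np.round([unproj(im,p,.05) for p in ((188,220),(399,220))],4))"
```

```text
pane edge 39 x=0.5821+-0.4265*y res 0.0085 x at y0: 0.6285, y1: 0.6596 y0,y1 [-0.109 -0.182]
ledge 39 x=0.6347+-0.0171*y res 0.0001 x at y0: 0.6366, y1: 0.6378 y0,y1 [-0.112 -0.178]
[(589.6, -146.4, 77.6, 76.5, 1.1)]
[[ 0.5443 -0.196   0.05  ]
 [ 0.6401 -0.1941  0.05  ]]
```

>>> apply_moves(
  deltas=[50,0,0,3,0,50,0,0,6,0,50,0,0,8,0,50,0,0,8,0],
)

```text
clock: 12.3
position: [0.5894, -0.2253, 0.0575]
ee_rot: [-0.0, 0.7, 0.714, -0.0]
contact_force: [-0.5, -0.1, 0.7]
width: 0.0503
gripper_force: 0.0
```

>>> apply_moves(
  deltas=[50,0,0,1,0,50,0,0,2,0,50,0,0,3,0,50,0,0,3,0],
)

```text
clock: 12.63
position: [0.5895, -0.2254, 0.0546]
ee_rot: [-0.0, 0.7, 0.714, 0.0]
contact_force: [0.3, -0.0, 0.8]
width: 0.0498
gripper_force: 0.0
```

>>> apply_moves(
  deltas=[50,0,0,1,0,50,0,0,2,0,50,0,0,2,0],
)

```text
clock: 12.88
position: [0.5897, -0.2255, 0.054]
ee_rot: [0.0, 0.7, 0.714, 0.0]
contact_force: [-1.6, 0.4, 6.6]
width: 0.0497
gripper_force: 3.2
```

>>> apply_moves(
  deltas=[50,3,-2,-3.5,0,50,9,-2,-3.5,0,50,15,-2,-3.5,0,50,22,-2,-3.5,0,50,31,-2,-3.5,0,50,41,-2,-3.5,0,50,51,-2,-3.5,0,50,61,-2,-3.5,0,50,71,-2,-3.5,0,50,81,-2,-3.5,0,50,91,-2,-3.5,0,50,101,-2,-3.5,0],
)

```text
clock: 13.88
position: [0.5856, -0.1233, 0.0562]
ee_rot: [-0.0, 0.7, 0.714, 0.0]
contact_force: [0.8, -0.6, -0.3]
width: 0.0499
gripper_force: 0.6
```

>>> apply_moves(
  deltas=[50,10,0,0,0,50,20,0,0,0,50,30,0,0,0,50,40,0,0,0,50,50,0,0,0,50,60,0,0,0,50,70,0,0,0,50,80,0,0,0,50,90,0,0,0,50,100,0,0,0,50,110,0,0,0,50,120,0,0,0],
)

```text
clock: 14.88
position: [0.5833, -0.0036, 0.0563]
ee_rot: [-0.0, 0.7, 0.714, 0.0]
contact_force: [-0.3, -1.5, -1.2]
width: 0.0499
gripper_force: 0.6
```

```bash
python3 -c "
from m import *
go(.589,.088,.056,1.15)
print(pane_rect(get_image('scene')))
im=get_image('wrist');save(im,'wrist5')"
```

```text
shift [91.4  7.5  0.3] turn -0.0 toolx [-0.02  1.    0.  ] tooly [ 1.    0.02 -0.  ] pos [ 0.5833 -0.0036  0.0563] F [-0.3 -1.5 -1.2] t 14.88 w 0.05
[(586.7, 68.5, 108.5, 71.8, -88.68), (318.6, -280.4, 68.8, 43.1, 89.86), (655.8, 657.0, 110.6, 95.5, 72.79)]
```

View pics/wrist5.png

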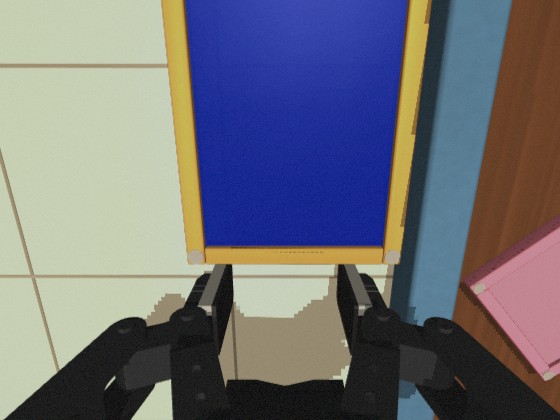

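The pane follows flush along the ledge, its near end at row 256. About 92 mm are left to the gate.

>>> apply_moves(
  deltas=[50,9,0,0,0,50,18,0,0,0,50,27,0,0,0,50,36,0,0,0,50,45,0,0,0,50,54,0,0,0,50,62,0,0,0,50,69,0,0,0,50,75,0,0,0,50,80,0,0,0,50,83,0,0,0,50,85,0,0,0],
)

```text
clock: 15.98
position: [0.5817, 0.0808, 0.0564]
ee_rot: [0.0, 0.7, 0.714, -0.0]
contact_force: [-0.5, -2.6, 1.1]
width: 0.0501
gripper_force: 1.1
```

>>> apply_moves(
  deltas=[50,2,0,0,0,50,4,0,0,0,50,6,0,0,0,50,7,0,0,0,50,7,0,0,0],
)

```text
clock: 16.4
position: [0.5816, 0.0869, 0.0564]
ee_rot: [0.0, 0.7, 0.714, -0.0]
contact_force: [0.1, -4.2, 1.8]
width: 0.0499
gripper_force: 2.2
```

>>> apply_moves(
  deltas=[50,1,0,0,0,50,2,0,0,0,50,2.5,0,0,0,50,2.5,0,0,0],
)

```text
clock: 16.73
position: [0.5815, 0.0871, 0.0564]
ee_rot: [0.002, 0.7, 0.714, -0.002]
contact_force: [-0.1, -10.9, 1.8]
width: 0.0495
gripper_force: 5.4
```

```bash
python3 -c "
from m import *
go(.589,.088,.056,1.15)
w=get_image('wrist'); print(np.round([unproj(w,p,.05) for p in ()],4))
print(pane_rect(get_image('scene')))"
```

```text
shift [0.7 7.5 0.4] turn 0.0 toolx [-0.021  1.    -0.005] tooly [ 1.     0.021 -0.   ] pos [0.5815 0.0871 0.0564] F [ -0.1 -10.9   1.8] t 16.73 w 0.05
[]
[(604.3, 169.8, 125.0, 62.3, -60.07), (318.6, -280.3, 68.8, 42.8, 88.8), (655.8, 656.9, 110.8, 95.5, 72.79)]
```

The pane is seated against the gate: 10.9 N with no further motion. Now I swing round to its front side to press it against the ledge.

>>> apply_moves(
  deltas=[50,-12,0,0,0,50,-20,0,-5,0,50,-20,0,-35,-7,50,-20,-10,-60,-14,55,-20,-30,-60,-21,60,-20,-50,-60,-28,60,-20,-70,-60,-35,60,-10,-82,-60,-42,60,5,-82,-60,-49,60,20,-82,-60,-56,60,35,-82,-60,-63,60,50,-82,-60,-70],
)

```text
clock: 17.83
position: [0.4983, 0.1392, 0.1167]
ee_rot: [0.0, 0.162, 0.987, 0.001]
contact_force: [1.2, -0.3, -0.5]
width: 0.0599
gripper_force: 0.0
```

```bash
python3 -c "
from m import *
go(.505,.158,.060,91.15)"
```

```text
shift [-0.3 19.8 56.8] turn -19.7 toolx [-0.948  0.319  0.   ] tooly [0.319 0.948 0.002] pos [0.4983 0.1392 0.1167] F [ 1.2 -0.3 -0.5] t 17.83 w 0.06
```

>>> apply_moves(
  deltas=[60,0,8,0,-7,60,0,15,0,-14,60,0,18,0,-20,60,0,18,20,-20,60,0,18,40,-20,60,0,18,55,-20,60,0,18,57,-20,60,0,18,57,-20],
)

```text
clock: 18.5
position: [0.5036, 0.1554, 0.0587]
ee_rot: [-0.001, -0.009, 1.0, 0.0]
contact_force: [0.3, -0.5, -0.4]
width: 0.0599
gripper_force: 0.0
```

>>> apply_moves(
  deltas=[60,0,0,2,0,60,0,0,3,0,60,0,0,4,0,60,0,0,4,0],
)

```text
clock: 18.83
position: [0.5047, 0.1555, 0.0559]
ee_rot: [0.001, -0.01, 1.0, 0.0]
contact_force: [0.4, -0.5, -0.6]
width: 0.0601
gripper_force: 0.0
```

```bash
python3 -c "
from m import *
go(.505,.158,.0545,91.15)
w=get_image('wrist'); save(w,'wrist6')"
```

```text
shift [-0.3  2.5  1.4] turn -0.0 toolx [-1.    -0.019 -0.001] tooly [-0.019  1.     0.   ] pos [0.5047 0.1555 0.0559] F [ 0.4 -0.5 -0.6] t 18.83 w 0.06
```

View pics/wrist6.png

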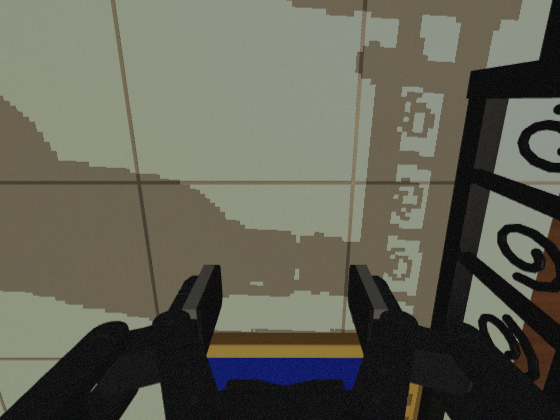

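The fingers stand in front of the pane's long side (edge at row about 350) and clear of the gate on the right. Now I press towards the ledge.

>>> apply_moves(
  deltas=[60,-5,1,1,0,60,-10,1,1,0,60,-14,1,1,0,60,-17,1,1,0,60,-19,1,1,0,60,-20,1,1,0,60,-21,1,1,0,60,-22,1,1,0,60,-23,1,1,0,60,-23,1,1,0],
)

```text
clock: 19.72
position: [0.5258, 0.1566, 0.054]
ee_rot: [-0.002, -0.01, 1.0, -0.0]
contact_force: [-4.5, -0.3, 1.7]
width: 0.0598
gripper_force: 1.9
```

>>> apply_moves(
  deltas=[60,-1,0,0,0,60,-2,0,0,0,60,-2,0,0,0],
)

```text
clock: 19.97
position: [0.5258, 0.1566, 0.0539]
ee_rot: [-0.004, -0.01, 1.0, -0.0]
contact_force: [-6.6, -0.8, 5.4]
width: 0.06
gripper_force: 3.8
```

>>> apply_moves(
  deltas=[60,10,0,0,0,60,25,0,0,0,60,25,0,-35,0,60,35,-30,-70,0,60,60,-70,-100,0,60,80,-110,-120,0,60,90,-150,-120,0,60,90,-190,-120,0,60,90,-230,-120,0,60,90,-260,-120,0],
)

```text
clock: 20.8
position: [0.4445, -0.0991, 0.1754]
ee_rot: [0.002, -0.01, 1.0, -0.001]
contact_force: [1.0, 0.4, 0.1]
width: 0.06
gripper_force: 0.0
```

```bash
python3 -c "
from m import *
go(.505,.158,.0545,91.15)
im=get_image('top'); s=get_image('scene'); print(pane_rect(s)[:2],pane_rect(im)[:2])
cv2.imwrite('pics/c3.png',np.hstack([cv2.resize(im['frame'][150:285,145:265],(400,450),interpolation=2),cv2.resize(s['frame'][120:255,335:455],(400,450),interpolation=2)])[:,:,::-1])"
```

```text
shift [-65.1 256.  120.7] turn 0.0 toolx [-1.    -0.02  -0.005] tooly [-0.02   1.    -0.002] pos [ 0.4445 -0.0991  0.1754] F [1.  0.4 0.1] t 20.8 w 0.06
[(585.1, 160.1, 108.4, 72.2, -89.24), (318.9, -281.1, 67.5, 43.8, -90.0)] [(256.8, -262.8, 68.9, 49.4, 88.6), (581.9, 160.9, 108.8, 76.8, -89.04)]
```

View pics/c3.png

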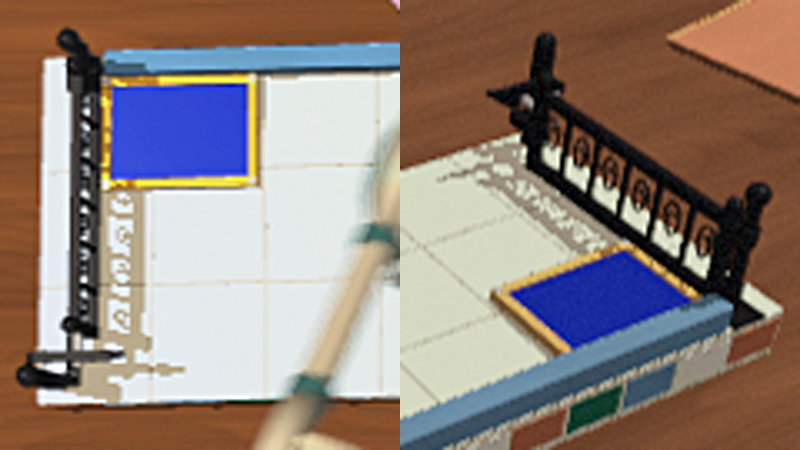

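The pane lies in the corner. I give the short end one last light press against the gate, to be sure the ledge press did not pull it away.

>>> apply_moves(
  deltas=[50,-12,12,5,7,50,-24,24,10,14,50,-36,36,15,21,50,-48,48,20,28,50,-60,60,25,35,50,-72,72,30,42,50,-84,84,35,49,50,-96,96,40,56,50,-108,108,45,63,50,-120,120,50,70,50,-132,135,55,77,50,-138,153,60,84],
)

```text
clock: 21.9
position: [0.5817, 0.0596, 0.1141]
ee_rot: [0.002, 0.664, 0.748, 0.001]
contact_force: [0.8, -0.1, 0.4]
width: 0.0498
gripper_force: 0.0
```

```bash
python3 -c "
from m import *
go(.582,.065,.056,1.15)"
```

```text
shift [ 5.4  0.8 58.1] turn 5.6 toolx [-0.118  0.993 -0.001] tooly [0.993 0.118 0.004] pos [0.5817 0.0596 0.1141] F [ 0.8 -0.1  0.4] t 21.9 w 0.05
```

>>> apply_moves(
  deltas=[50,0,0,20,6,50,0,0,40,6,50,0,0,52,6,50,0,0,57,6,50,0,0,57,6,50,0,0,57,6],
)

```text
clock: 22.4
position: [0.5799, 0.0589, 0.0576]
ee_rot: [0.0, 0.7, 0.714, 0.001]
contact_force: [0.5, 0.1, 0.5]
width: 0.05
gripper_force: 0.0
```

```bash
python3 -c "
from m import *
go(.5815,.0871,.056,1.15)"
```

```text
shift [28.2  2.2  1.6] turn -0.0 toolx [-0.02  1.    0.  ] tooly [1.    0.02  0.001] pos [0.5799 0.0589 0.0576] F [0.5 0.1 0.5] t 22.4 w 0.05
```

>>> apply_moves(
  deltas=[50,8,1,1.5,0,50,15,1,1.5,0,50,20,1,1.5,0,50,24,1,1.5,0,50,26,1,1.5,0,50,27,1,1.5,0,50,28,1,1.5,0,50,29,1,1.5,0,50,30,1,1.5,0,50,30,1,1.5,0],
)

```text
clock: 23.23
position: [0.5798, 0.0869, 0.0558]
ee_rot: [0.001, 0.7, 0.714, -0.001]
contact_force: [0.3, -5.0, 2.0]
width: 0.0497
gripper_force: 2.7
```

>>> apply_moves(
  deltas=[50,-10,0,0,0,50,-25,0,0,0,50,-30,0,-30,0,50,-50,-20,-65,0,50,-80,-50,-100,0,50,-115,-80,-130,0,50,-150,-110,-150,0,50,-180,-130,-150,0,50,-200,-140,-150,0,50,-200,-140,-150,0],
)

```text
clock: 24.07
position: [0.4412, -0.1181, 0.2072]
ee_rot: [0.001, 0.701, 0.713, -0.001]
contact_force: [0.2, -0.1, 0.4]
width: 0.0499
gripper_force: 0.0
```

```bash
python3 -c "
from m import *
im=get_image('top'); s=get_image('scene'); print(pane_rect(s)[:2],pane_rect(im)[:2]); print(np.round(get_state()['contact_force'],1))
cv2.imwrite('pics/c4.png',np.hstack([cv2.resize(im['frame'][130:295,140:450],(400,213)),cv2.resize(s['frame'][120:333,60:460],(400,213))])[:,:,::-1])"
```

```text
[(584.8, 160.1, 108.5, 72.5, -89.43), (318.6, -281.1, 67.5, 43.1, -90.0)] [(256.9, -262.6, 68.9, 48.9, 88.1), (581.8, 160.9, 108.8, 76.9, -89.04)]
[-0.  -0.1 -0.5]
```

View pics/c4.png

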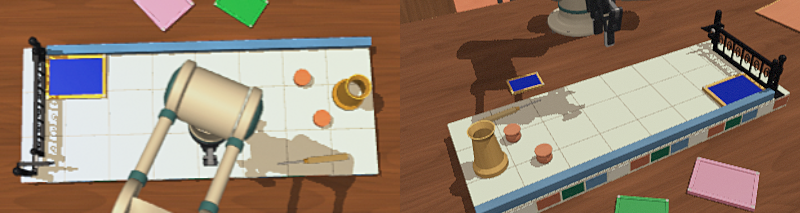

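The pane is flush in the corner at about (78,77) in the left half of the picture. The gate is shut, and the chimney, feet and scribe are where they were. The hand is clear, so I hand in.

```bash
python3 -c "
from rig import *
print(sign_off())"
```

```text
the job is handed in; nothing more can be done
None
```

The gate is shut, with its latch arm level over the pin. The pane sits in the corner, its long side against the ledge and its short end against the gate. I left the chimney, feet and scribe alone, and the hand is off everything. The job was handed in at about 24 s, with no verdict returned.

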